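# Load the spring housing and index the valve carrier to the clamp station

## Task

Stand the brass spring housing upright in the empty compartment of the blue carrier box, next to the valve, while the carrier is still at the loading end of its rail. Then let go of the housing and push the carrier along the rail to the next station, the green one beside the toggle clamp, so that it rests in that station's detent, without letting it run on past it. Leave the other things on the bench where they are.

Things in the scene. Friction and masses are not known exactly. Their poses are not given: they have to be found in the camera images.
- housing: small brass spring housing, loose, standing upright on the bench among two other small parts (it may be at any of the three places). A round flange 40 mm in diameter and 18 mm high at the bottom, then a round barrel 28 mm in diameter up to a total height of 62 mm. About 0.2 kg. Origin: centre of its underside; z is its axis, up.
- carrier (a joint): carrier's place along the rail (m), 0 at the loading end, growing along the rail's +y; travel 0 to 0.260, starts in 0 to 0.07. Detents at 0.035 (blue marks, loading), 0.160 (green, clamp station: the goal), 0.235 (orange). A detent draws the carrier in from about 7 mm either side; elsewhere it stays where left. Moving it takes 1 to 2 N, leaving a detent about 6 N.
- rail: aluminium base plate of the rail, fixed, 140 mm wide (x), 430 long (y), 12 high; guide bars on it reach 26 mm. Origin: centre of its underside; y points along the rail the way the carrier is to go; the green station is at y = +30 mm. An open toggle clamp 120 mm high stands on the +x side beside the green station, 70 to 215 mm from the centre line (only its 12 mm foot nearer than 110).
- bay (a point): centre of the floor of the carrier box's empty compartment, 38 mm above the bench; moves with the carrier, axes as the rail's. Compartment 56 mm wide (x), 52 long (y), at the rear (-y) end of the box; walls 4 mm thick, 20 mm high above this floor. The steel valve, fixed in the other compartment, begins 41 mm to the +y side of this point and rises 57 mm above this floor.
- push_face (a point): centre of the outer face of the black rubber bumper on the carrier's rear (-y) end, 52 mm above the bench; axes as the rail's: push along +y. The face is 64 mm wide (x) and reaches from 28 to 66 mm above the bench; behind it are only the guide bars, up to 26 mm. The blue carrier is 90 mm wide, its box 64.
- pointer (a point): tip of the small red pointer on the carrier's -x side (another is on the +x side), 34 mm above the bench; it stands level with a station's coloured marks when the carrier is in that detent.
- green_mark (a point): centre of the green mark (19 x 20 mm) of the clamp station on the base plate's -x side (another is on the +x side).
- seat: grey PEEK seat insert, a loose ring 34 mm in diameter, 16 mm high; to be left alone. Origin: centre of its underside.
- nut: steel hexagonal bonnet nut, 40 mm across the corners, with a round neck, 26 mm high, loose; to be left alone. Origin: centre of its underside.
- key_case: silver hex key set case, 70 x 125 x 24 mm, lying on the bench to the robot's left; to be left alone. Origin: centre of its underside.
- leak_fluid: closed bottle, 54 mm in diameter, 130 mm high, to the robot's right; to be left alone. Origin: centre of its underside.
- driver: screwdriver lying on the bench to the robot's right; to be left alone.
Not all that is in view belongs to the job. Of the things that look like the housing, the largest one is meant.

How it is judged (in metres and radians):
On the way, in this order (a step that is already met when the one before it is completed fails the run):
1. the housing stands released in the carrier's empty compartment, the carrier still at the loading end (not more than 110 mm along) (horizontal distance between housing and bay below 0.018 m and z of housing in the frame of bay between -0.004 and 0.004 m and angle between housing's own z axis and vertical below 0.12 rad and contact force between the fingers and housing below 0.3 N and value of joint carrier below 0.11 m), for 0.1 s.
2. the carrier rests in the green station's detent, within 4 mm (value of joint carrier between 0.156 and 0.164 m), for 0.2 s.
At the end, for the whole second after the job is handed in: The carrier rests in the green station's detent (joint 0.160 within 4 mm), and the housing stands upright (within 0.12 rad) and still on the floor of the carrier's compartment (underside within 4 mm of the floor, within 18 mm of its centre) (all of step 2 and velocity of joint carrier between -0.01 and 0.01 m/s and horizontal distance between housing and bay below 0.018 m and z of housing in the frame of bay between -0.004 and 0.004 m and angle between housing's own z axis and vertical below 0.12 rad and linear speed of housing below 0.02 m/s); the robot touches nothing.
It fails at once if the carrier runs more than 25 mm past the green station (value of joint carrier above 0.185 m).
It fails at once if another thing on the bench is moved more than 40 mm (distance of any of seat, nut, key_case, leak_fluid, driver from where it was at the start of the episode above 0.04 m).
It also fails if it takes over 54 s, if anything falls off the work surface, if the arm or the gripper's body presses on something with over 40 N, if the wrist force passes 120 N, or if a joint passes its speed limit or range.

## Robot

A 6-joint arm with a two-finger parallel gripper is mounted at the origin on the work surface. World frame = base frame: x ahead of the robot, y to its left, z up, the work surface at z = 0. Lengths are in mm, angles in rad, forces in N, time in s.
With the tool pointing down it reaches from about 350 to 875 mm from the base axis. Payload 4.2 kg.
Tool frame: the origin (TCP) lies midway between the tips of the shut fingers; the grasp point (between the pads) lies r.grasp_offset behind it (r.grasp_offset is the distance from the TCP to the grasp point, in mm); z points along the fingers, y is the direction in which the jaws open and shut (so a half turn about z gives the same grasp; the last joint's range is limited). The gripper opens to 85 mm and grips with 20 to 120 N. Pads are 22 mm wide; open, the fingers measure 114 mm over their backs; the gripper's body (76 mm by 85 mm) begins 54 mm behind the grasp point. The pads swing forward as they close: fully open they stand 13 mm farther back than shut.
Start: joints at [-0.97, 0.385, 0.008, 0, -1.194, -0.259], TCP at [209.504, -588.818, 231.312] pointing down, gripper open.
Joint ranges: [-3.14, 3.14], [-1.21, 2.06], [-1.07, 1.41], [-3.16, 2.05], [-2.99, -0.16], [-3.1, 3.1]. Speed limits (rad/s): [2.79, 2.79, 3.14, 3.14, 3.14, 3.14].

## Interface

Orientations are given as a unit quaternion [x, y, z, w].
In Python, from workcell import r gives the robot as it stands.
- The arm moves only by the shell command python3 -m inch 'ROWS' [FORCE]. ROWS is JSON, a list of rows, each an object of numbers: "dx", "dy", "dz": the shift along the tool's x, y, z in mm; "wx", "wy", "wz": the turn, a rotation vector about the tool's x, y, z in rad; "gripper": the opening, from 0 (shut) to 1 (fully open). A call has 1 to 20 rows; each row shifts and turns the pose as measured when the row begins, along the tool's axes as they then stand; what a row does not reach is not made up. A row lasts 1/12 s, in which the tool goes at most 41.7 mm and 7.16 degrees, less where a joint would pass 70% of its speed; a pose out of reach is approached as far as the arm can. A call is refused whole if a number of a shift passes 41.7 or a number of a turn 0.125, either way. A call with a gripper value outside its range is refused whole. The fingers move at their own pace and stop on an object; FORCE is the grip in N (left out, the last holds). Time passes only in rows, so rows that do not move let the fingers close. It gives the time, the measured TCP pose, the force and the opening at its end, in the units of the state.
- r.observe(): the state, without advancing time (a new reading comes with each control period).
- r.get_image(name): name is "scene" or "top"; returns the picture (384x512x3 uint8, blue, green, red); there is no depth.
- r.get_calibration(name): a dict with "camera_matrix" (3x3 intrinsics, pixels), "k1" (the pictures are not rectified: a ray, as slopes to the right and down, at radius r is drawn at 1 + k1 r^2 times it, then the intrinsics apply), "R" (3x3) and "t" (3): a world point X has camera coordinates R X + t. Camera axes: x right, y down, z forward; pixel columns grow to the right and rows downward; lengths in mm; the calibration is good to about 2 mm. A picture is of the moment at which its call begins. get_calibration takes no time and is no camera call.
- r.sign_off(): hands the job in, once; it reports no verdict.
The state is a dict: "clock": time; "q": joint angles; "qd": joint speeds; "joint_torque": joint torques, N m; "tool_pos": TCP position; "orientation": TCP orientation; "contact_force": force on the tool from outside, world axes, zero at the start; "wrist_torque": the same for the moment, N m; "width": finger opening in mm.
Only numpy, scipy, OpenCV 4.12 (cv2) and the standard library are available. Lean on these libraries where they do the work, as an engineer would, in place of code of your own. Each camera call takes 0.05 s, during which the arm holds its last target.

## Working session

There is one attempt and no reset: what is moved stays moved. The work goes in short steps, Python scripts to look and compute and a shell command to move; the robot and the scene stay as the last step left them, time stands still between calls to the robot, and variables do not carry over. Pictures are saved under pics/ and viewed, and the job is handed in when it is done.

```bash
mkdir -p pics; ls; python3 - <<'E'
from workcell import r
import cv2
for n in("scene","top"):
    cv2.imwrite(f"pics/{n}0.png",r.get_image(n)); print(n,r.get_calibration(n))
print(r.observe(), r.grasp_offset)
E
```

```text
pics
scene {'camera_matrix': array([[411.29208622,   0.        , 257.50995703],
       [  0.        , 411.29208622, 189.05450188],
       [  0.        ,   0.        ,   1.        ]]), 'k1': -0.11548713347151783, 'R': array([[-0.27012972,  0.96281367,  0.00444628],
       [ 0.80341227,  0.22794781, -0.55006229],
       [-0.53062101, -0.14501597, -0.83511179]]), 't': array([ 171.5685436 , -368.59058169, 1368.50410139])}
top {'camera_matrix': array([[449.72200055,   0.        , 255.23308897],
       [  0.        , 449.72200055, 190.78608701],
       [  0.        ,   0.        ,   1.        ]]), 'k1': 0.05866503063712527, 'R': array([[ 0.01385588, -0.9997228 , -0.01903524],
       [-0.99625632, -0.01217822, -0.08558646],
       [ 0.08533092,  0.02014985, -0.99614889]]), 't': array([  -8.97307487,  502.72090457, 1422.21405314])}
{'clock': 0.1, 'q': array([-9.70382855e-01,  3.85476265e-01,  6.76806539e-03, -4.15884440e-04,
       -1.19399701e+00, -2.58555517e-01]), 'qd': array([ 4.99264849e-04, -3.83295978e-03,  1.69892824e-03,  8.06837414e-04,
        6.51689484e-05,  7.11581611e-04]), 'joint_torque': array([-2.25145341e-04, -3.93319380e+01,  1.88928241e+01,  4.19795349e+00,
       -2.61390458e-03,  2.54421337e-06]), 'tool_pos': array([ 209.33697154, -588.35192357,  230.33803784]), 'orientation': array([-1.70022202e-01,  9.85439751e-01,  9.48241346e-04, -2.21703389e-04]), 'contact_force': array([-0.11559236, -0.05016452,  0.07030047]), 'wrist_torque': array([-0.00023647, -0.05835178, -0.01939457]), 'width': 85.57921001835965} 18.700000000000003
```

View pics/scene0.png

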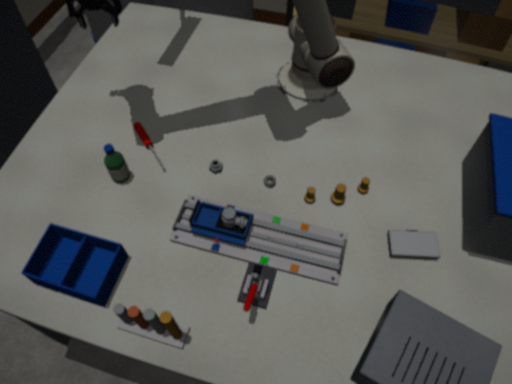

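View pics/top0.png

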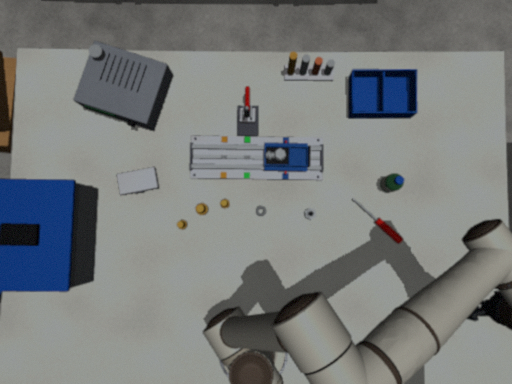

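Candidates for the housing are three brass parts. In scene they are at (310,195), (339,193) and (364,186); in top at (224,203), (201,208) and (182,224). The middle one, scene (339,193) / top (201,208), looks largest. I'll check this in close crops.

```bash
python3 - <<'E'
import cv2,numpy as np
s=cv2.imread("pics/scene0.png");t=cv2.imread("pics/top0.png")
a=cv2.resize(s[165:225,290:390],None,fx=8,fy=8,interpolation=cv2.INTER_CUBIC)[:290]
a=cv2.resize(s[170:215,295:380],(800,424),interpolation=cv2.INTER_CUBIC)
cv2.imwrite("pics/c1.png",a)
cv2.imwrite("pics/c2.png",cv2.resize(t[125:235,170:330],(800,550),interpolation=cv2.INTER_CUBIC))
cv2.imwrite("pics/c3.png",cv2.resize(s[180:290,165:355],(800,463),interpolation=cv2.INTER_CUBIC))
E
```

```text
(no output)
```

View pics/c1.png

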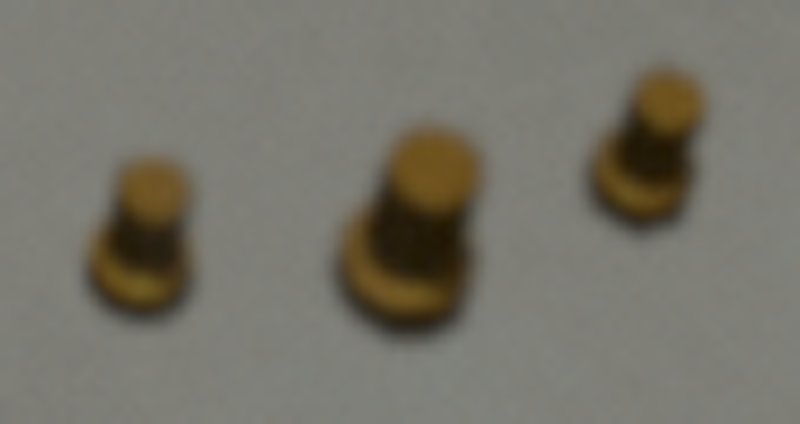

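View pics/c2.png

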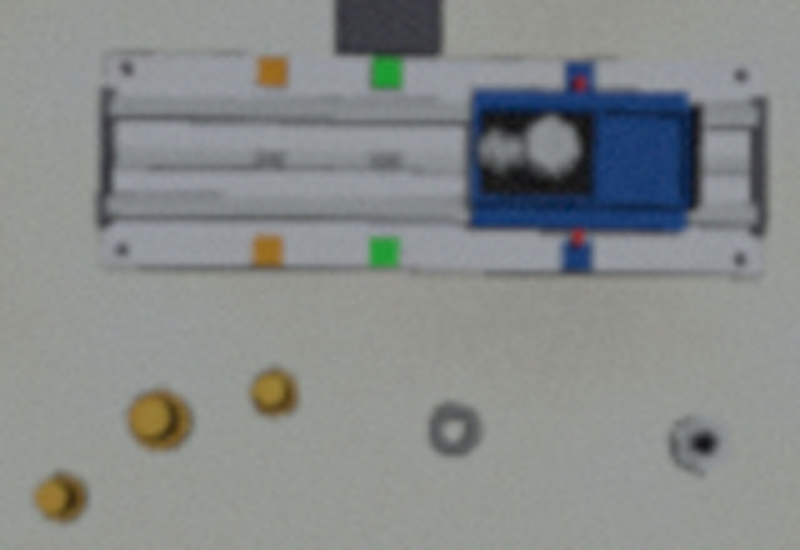

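View pics/c3.png

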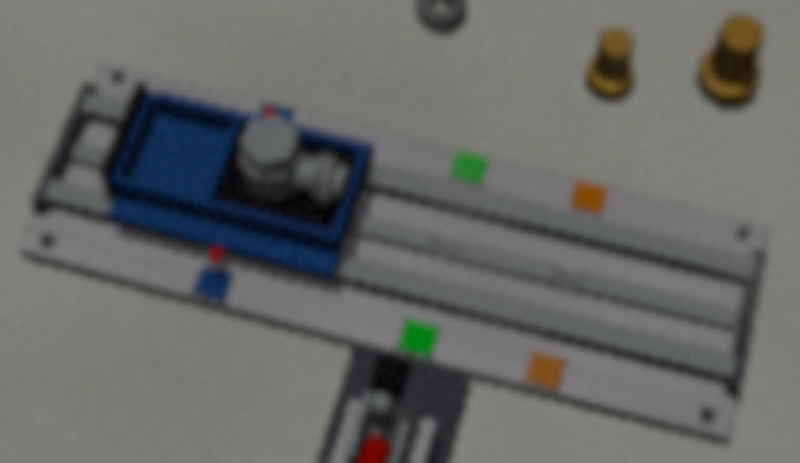

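The crop confirms it: the middle brass part is clearly the largest, with its top at c1 (435,165), so scene (341,188) and top (201,208). The two flanking it are smaller decoys. The carrier's empty compartment is on the right in top, around (298,156), and the valve is on its left. Next I'll measure.

```bash
cat > h.py <<'E'
import numpy as np,cv2
from workcell import r
from scipy.optimize import least_squares
def dist(k1): return np.array([k1,0,0,0,0],float)
def proj(n,X):
    c=r.get_calibration(n); X=np.atleast_2d(X).astype(float)
    return cv2.projectPoints(X.reshape(-1,1,3),cv2.Rodrigues(c['R'])[0],c['t'],c['camera_matrix'],dist(c['k1']))[0].reshape(-1,2)
def back(n,uv,z):
    return least_squares(lambda p:proj(n,[p[0],p[1],z])[0]-np.array(uv),[500,0]).x
def cyl(x,y,rad,z0,z1):
    a=np.linspace(0,2*np.pi,48,endpoint=False)
    return np.array([[x+rad*np.cos(t),y+rad*np.sin(t),z] for t in a for z in(z0,z1)])
def sil(n,x,y,S=8,z0=0):
    m=np.zeros((384*S,512*S),np.uint8)
    for rad,a,b in((20,0,18),(14,18,62)):
        p=proj(n,cyl(x,y,rad,a+z0,b+z0)); h=cv2.convexHull(((p+.5)*S).astype(np.int32)); cv2.fillConvexPoly(m,h,1)
    M=cv2.moments(m,True); return np.array([M['m10'],M['m01']])/M['m00']/S-.5, M['m00']/S/S
def blobs(img,cond,amin=5):
    hsv=cv2.cvtColor(img,cv2.COLOR_BGR2HSV)
    m=cond(hsv[...,0].astype(int),hsv[...,1].astype(int),hsv[...,2].astype(int)).astype(np.uint8)
    n,l,st,c=cv2.connectedComponentsWithStats(m)
    return [(c[i].round(2),st[i,4]) for i in range(1,n) if st[i,4]>=amin]
E
python3 - <<'E'
from h import *
for n in("scene","top"):
    im=cv2.imread(f"pics/{n}0.png")
    print(n)
    print(" green",blobs(im,lambda h,s,v:(h>50)&(h<75)&(s>120)))
    print(" orange",blobs(im,lambda h,s,v:(h>8)&(h<26)&(s>100)))
    print(" red",blobs(im,lambda h,s,v:((h<6)|(h>172))&(s>110),2))
    print(" blue",blobs(im,lambda h,s,v:(h>100)&(h<125)&(s>120)))
E
```

```text
scene
 green [(array([113.9 , 161.08]), np.int32(196)), (array([275.94, 219.38]), np.int32(34)), (array([263.9 , 259.86]), np.int32(51))]
 orange [(array([44.46, 16.22]), np.int32(371)), (array([369.88,  22.68]), np.int32(1738)), (array([482.64,  32.89]), np.int32(3056)), (array([269.22,  16.27]), np.int32(325)), (array([293.91,  11.64]), np.int32(22)), (array([437.9,  24.9]), np.int32(10)), (array([435.43,  29.29]), np.int32(7)), (array([419.9 ,  47.76]), np.int32(29)), (array([454.17,  55.67]), np.int32(6)), (array([348.5 ,  64.12]), np.int32(8)), (array([342.17,  69.7 ]), np.int32(23)), (array([343.83,  66.  ]), np.int32(6)), (array([349.12,  68.62]), np.int32(8)), (array([333.  ,  76.02]), np.int32(62)), (array([321.83,  74.  ]), np.int32(6)), (array([342.  ,  76.53]), np.int32(17)), (array([324.5 ,  81.33]), np.int32(12)), (array([363.67, 185.52]), np.int32(118)), (array([338.52, 194.23]), np.int32(206)), (array([309.8 , 195.14]), np.int32(119)), (array([304.36, 226.32]), np.int32(47)), (array([293.96, 267.74]), np.int32(54)), (array([135.54, 314.86]), np.int32(160)), (array([16
[... 1727 characters left out ...]
), np.int32(81)), (array([285.33, 171.33]), np.int32(3)), (array([388.46, 230.37]), np.int32(220)), (array([467.5, 235. ]), np.int32(2)), (array([506., 308.]), np.int32(3)), (array([501. , 308.5]), np.int32(2)), (array([500. , 311.5]), np.int32(2)), (array([487.  , 312.67]), np.int32(3)), (array([505.5, 315.5]), np.int32(2)), (array([510.5, 314.5]), np.int32(2)), (array([507.  , 322.33]), np.int32(3))]
 blue [(array([382.32,  93.08]), np.int32(3125)), (array([285.5, 138.5]), np.int32(8)), (array([290.4 , 157.29]), np.int32(821)), (array([285.  , 176.27]), np.int32(22)), (array([398.73, 179.97]), np.int32(62)), (array([ 37.61, 234.21]), np.int32(7385)), (array([485.25, 306.25]), np.int32(8))]
```

```bash
cat > fit.py <<'E'
from h import *
obs={'scene':{'g-':(275.94,219.38),'g+':(263.9,259.86),'o-':(304.36,226.32),'o+':(293.96,267.74)},
'top':{'g+':(246.93,138.59),'g-':(246,175),'o+':(224,139),'o-':(223,174.68)}}
red={'scene':[(-1,(228.5,206)),(1,(216.11,240.11))],'top':[(-1,(285.33,171.33)),(1,(c2x:=170+580/5-.4,125+83/5-.4))]}
Y={'g':30,'o':105}
def W(p,x,y,z):
    c,s=np.cos(p[2]),np.sin(p[2]); return [p[0]+c*x-s*y,p[1]+s*x+c*y,z]
def res(p,cams):
    o=[]
    for n in cams:
        for k,uv in obs[n].items():
            a=p[3]*(1 if k[1]=='+' else -1); o+=list(proj(n,W(p,a,Y[k[0]],12))[0]-uv)
    return np.array(o)
if __name__=="__main__":
  for cams in(['scene'],['top'],['scene','top']):
    f=least_squares(res,[600,0,0,60],args=(cams,)); print(cams,f.x,np.abs(f.fun).max())
    for n in cams:
      for s,uv in red[n]:
        xy=back(n,uv,34)-f.x[:2]; c,sn=np.cos(f.x[2]),np.sin(f.x[2]); print('  ptr',n,s,c*xy[0]+sn*xy[1],-sn*xy[0]+c*xy[1])
  hs={'scene':(338.52,194.23),'top':(201.47,208.72)}
  for cams in(['scene'],['top'],['scene','top']):
    f=least_squares(lambda p:np.concatenate([sil(n,*p)[0]-hs[n] for n in cams]),[430,110],diff_step=.005); print(cams,f.x,f.fun,[sil(n,*f.x)[1] for n in cams])
  for nm,s,t in(('small1',(309.8,195.14),(224.44,203.11)),('small2',(363.67,185.52),(181.75,224.3))):
    print(nm,back('scene',s,20),back('top',t,22))
E
python3 fit.py
```

```text
['scene'] [ 6.15094915e+02 -2.87881782e+00 -1.86129515e-03  5.86834692e+01] 0.03842687797487088
  ptr scene -1 -51.04861648009277 -94.71766862717809
  ptr scene 1 49.81257741751373 -93.88896169316186
['top'] [ 6.13693322e+02 -2.28328830e+00 -2.93862079e-03  5.92075777e+01] 0.36108454428296
  ptr top -1 -48.25356345522458 -95.6480724100191
  ptr top 1 49.00675389322096 -95.3767671734137
['scene', 'top'] [ 6.14496752e+02 -2.66296894e+00 -2.33065418e-03  5.89407584e+01] 0.5030397951782675
  ptr scene -1 -50.405490299767536 -94.95607250968268
  ptr scene 1 50.45530352701258 -94.0800255561379
  ptr top -1 -49.11601851544808 -95.24091109198434
  ptr top 1 48.144445802668855 -95.02873692756116
['scene'] [444.56179289 170.06922524] [-0.00069913  0.00027067] [287.1875]
['top'] [443.28465383 170.18461635] [-0.00068129  0.00257058] [133.9375]
['scene', 'top'] [443.90973289 170.12045908] [ 0.07247303 -0.1750869   0.0362806  -0.20344602] [286.78125, 134.03125]
small1 [465.20706883  96.56257493] [461.90829188  95.71461844]
small2 [394.69131103 232.02179515] [392.50493681 230.70478944]
```

```bash
python3 - <<'E'
from h import *
from fit import W
p=[614.3,-2.6,-.0025]
for n,(x0,y0,x1,y1,S) in {'top':(255,130,325,185,11),'scene':(180,190,260,255,9)}.items():
    im=cv2.imread(f"pics/{n}0.png")[y0:y1,x0:x1]
    a=cv2.resize(im,None,fx=S,fy=S,interpolation=cv2.INTER_CUBIC)
    def poly(pts,col):
        q=(proj(n,[W(p,*x) for x in pts])+.5-[x0,y0])*S
        cv2.polylines(a,[q.astype(np.int32)],True,col,1)
    b=-95-38
    R=lambda x,ya,yb,z:[(-x,ya,z),(x,ya,z),(x,yb,z),(-x,yb,z)]
    poly(R(28,b-26,b+26,58),(0,255,255)); poly(R(28,b-26,b+26,38),(0,255,0)); poly(R(32,b-30,b+30,58),(0,0,255))
    cv2.imwrite(f"pics/w_{n}.png",a)
E
```

```text
(no output)
```

View pics/w_top.png

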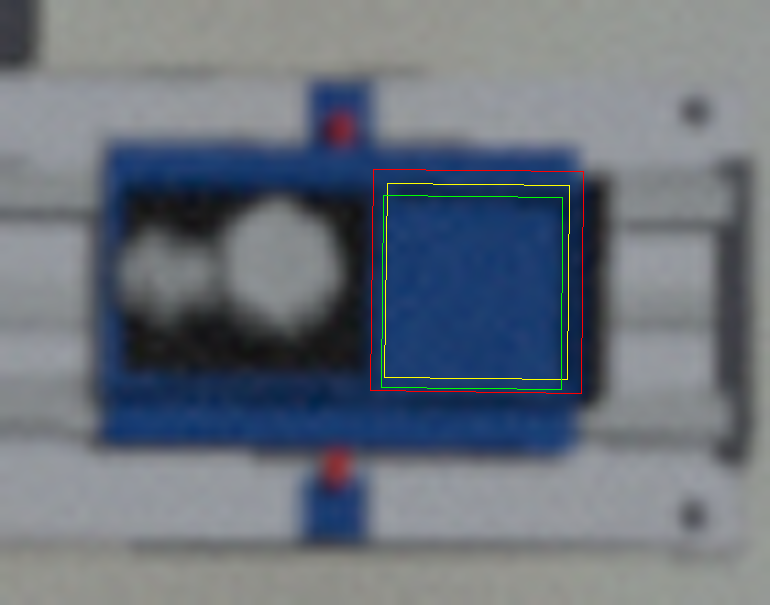

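View pics/w_scene.png

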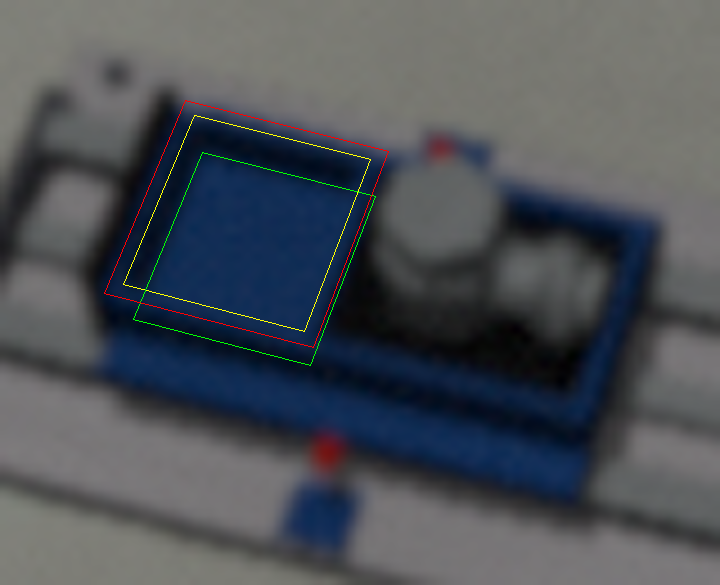

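The wireframe with the bay 38 mm behind the pointer matches the box walls in both views. That gives:
- **Housing:** about (444, 170).
- **Bay:** about (614, -135.6).
- **Bumper face:** y of about -172.
- **Carrier:** in the loading detent, joint about 0.035.

I'll turn the jaws along world x first.

```bash
python3 -m inch '[{"wz":-0.123},{"wz":-0.123},{"wz":-0.123},{"wz":-0.123},{"wz":-0.123},{"wz":-0.123},{"wz":-0.123},{"wz":-0.123},{"wz":-0.123},{"wz":-0.123}]'
cat >> h.py <<'E'
from scipy.spatial.transform import Rotation as Ro
def st(target=None):
    o=r.observe(); R=Ro.from_quat(o['orientation']).as_matrix()
    print('t',round(o['clock'],2),'tcp',o['tool_pos'].round(1),'w',round(o['width'],1),'F',o['contact_force'].round(1),'q',o['q'].round(2))
    Rt=np.array([[0,-1,0],[-1,0,0],[0,0,-1]],float)
    print('rot err (tool)',Ro.from_matrix(R.T@Rt).as_rotvec().round(4))
    if target is not None: print('d tool',(R.T@(np.array(target)-o['tool_pos'])).round(1))
E
python3 -c "
from h import *
st([500,-200,230])"
```

```text
t 0.1 tcp [ 209.3 -588.4  230.3] w 85.6 F [-0.1 -0.1  0.1] q [-0.97  0.39  0.01 -0.   -1.19 -0.26]
rot err (tool) [ 1.8000e-03  1.1000e-03 -1.2291e+00]
d tool [-404.   268.5    0.8]validation failed for argument at $[0]...
```

```bash
python3 -m inch '[{"dx":0,"dy":0,"dz":0,"wx":0,"wy":0,"wz":-0.123,"gripper":1}]'; echo; python3 -m inch --help | head -40;  python3 -c "
from h import *
st([500,-200,230])"
```

```text
clock: 0.18
tool_pos: [209.2, -588.1, 229.8]
orientation: [-0.231, 0.973, 0.002, -0.0]
contact_force: [1.1, 0.2, -0.5]
width: 85.2

t 0.18 tcp [ 209.2 -588.1  229.8] w 85.2 F [ 1.1  0.2 -0.5] q [-0.97  0.39  0.01 -0.   -1.19 -0.13]
rot err (tool) [ 0.0026  0.0019 -1.1044]
d tool [-434.3  215.9    0.5]invalid input: not JSON, or not a number
```

```bash
python3 -m inch '[{"dx":0,"dy":0,"dz":0,"wx":0,"wy":0,"wz":-0.123,"gripper":1},{"dx":0,"dy":0,"dz":0,"wx":0,"wy":0,"wz":-0.123,"gripper":1},{"dx":0,"dy":0,"dz":0,"wx":0,"wy":0,"wz":-0.123,"gripper":1},{"dx":0,"dy":0,"dz":0,"wx":0,"wy":0,"wz":-0.123,"gripper":1},{"dx":0,"dy":0,"dz":0,"wx":0,"wy":0,"wz":-0.123,"gripper":1},{"dx":0,"dy":0,"dz":0,"wx":0,"wy":0,"wz":-0.123,"gripper":1},{"dx":0,"dy":0,"dz":0,"wx":0,"wy":0,"wz":-0.123,"gripper":1},{"dx":0,"dy":0,"dz":0,"wx":0,"wy":0,"wz":-0.123,"gripper":1},{"dx":0,"dy":0,"dz":0,"wx":0,"wy":0,"wz":-0.123,"gripper":1}]';  python3 -c "
from h import *
st([490,-250,230])"
```

```text
clock: 0.93
tool_pos: [208.1, -585.0, 223.4]
orientation: [0.716, -0.698, -0.007, -0.003]
contact_force: [0.1, -0.2, -0.5]
width: 85.6
t 0.93 tcp [ 208.1 -585.   223.4] w 85.6 F [ 0.1 -0.2 -0.5] q [-0.97  0.39 -0.   -0.   -1.19  1.  ]
rot err (tool) [0.0056 0.0143 0.0246]
d tool [-328.  -290.    -3.4]
```

```bash
python3 -m inch '[{"dx":-30,"dy":-26,"dz":-2,"wx":0,"wy":0,"wz":0,"gripper":1},{"dx":-30,"dy":-26,"dz":-2,"wx":0,"wy":0,"wz":0,"gripper":1},{"dx":-30,"dy":-26,"dz":-2,"wx":0,"wy":0,"wz":0,"gripper":1},{"dx":-30,"dy":-26,"dz":-2,"wx":0,"wy":0,"wz":0,"gripper":1},{"dx":-30,"dy":-26,"dz":-2,"wx":0,"wy":0,"wz":0,"gripper":1},{"dx":-30,"dy":-26,"dz":-2,"wx":0,"wy":0,"wz":0,"gripper":1},{"dx":-30,"dy":-26,"dz":-2,"wx":0,"wy":0,"wz":0,"gripper":1},{"dx":-30,"dy":-26,"dz":-2,"wx":0,"wy":0,"wz":0,"gripper":1},{"dx":-30,"dy":-26,"dz":-2,"wx":0,"wy":0,"wz":0,"gripper":1},{"dx":-30,"dy":-26,"dz":-2,"wx":0,"wy":0,"wz":0,"gripper":1},{"dx":-30,"dy":-26,"dz":-2,"wx":0,"wy":0,"wz":0,"gripper":1}]';  python3 -c "
from h import *
st([444,170,200])"
```

```text
clock: 1.85
tool_pos: [489.5, -237.1, 242.5]
orientation: [0.712, -0.702, -0.014, -0.003]
contact_force: [0.8, -1.3, -1.1]
width: 85.6
t 1.85 tcp [ 489.5 -237.1  242.5] w 85.6 F [ 0.8 -1.3 -1.1] q [-0.16  0.25 -0.15 -0.02 -1.19  0.19]
rot err (tool) [0.0152 0.0232 0.0144]
d tool [-406.6   38.9   52.6]
```

```bash
python3 -m inch '[{"dx":-37,"dy":3.5,"dz":3,"wx":0.002,"wy":0.003,"wz":0.001,"gripper":1},{"dx":-37,"dy":3.5,"dz":3,"wx":0.002,"wy":0.003,"wz":0.001,"gripper":1},{"dx":-37,"dy":3.5,"dz":3,"wx":0.002,"wy":0.003,"wz":0.001,"gripper":1},{"dx":-37,"dy":3.5,"dz":3,"wx":0.002,"wy":0.003,"wz":0.001,"gripper":1},{"dx":-37,"dy":3.5,"dz":3,"wx":0.002,"wy":0.003,"wz":0.001,"gripper":1},{"dx":-37,"dy":3.5,"dz":3,"wx":0.002,"wy":0.003,"wz":0.001,"gripper":1},{"dx":-37,"dy":3.5,"dz":3,"wx":0.002,"wy":0.003,"wz":0.001,"gripper":1},{"dx":-37,"dy":3.5,"dz":3,"wx":0.002,"wy":0.003,"wz":0.001,"gripper":1},{"dx":-37,"dy":3.5,"dz":3,"wx":0.002,"wy":0.003,"wz":0.001,"gripper":1},{"dx":-37,"dy":3.5,"dz":3,"wx":0.002,"wy":0.003,"wz":0.001,"gripper":1},{"dx":-25,"dy":3,"dz":3,"wx":0.002,"wy":0.003,"wz":0.001,"gripper":1},{"dx":0,"dy":0,"dz":0,"wx":0,"wy":0,"wz":0,"gripper":1}]';  python3 -c "
from h import *
st([444,170,150])"
```

```text
clock: 2.85
tool_pos: [445.6, 181.3, 207.3]
orientation: [0.711, -0.703, 0.006, 0.002]
contact_force: [0.6, -0.2, -0.3]
width: 85.3
t 2.85 tcp [445.6 181.3 207.3] w 85.3 F [ 0.6 -0.2 -0.3] q [ 0.73  0.16 -0.38  0.01 -1.04 -0.73]
rot err (tool) [-0.0054 -0.0116  0.0102]
d tool [10.6  2.  57.4]
```

```bash
python3 -m inch '[{"dx":3.5,"dy":0.7,"dz":20,"wx":-0.002,"wy":-0.004,"wz":0.003,"gripper":1},{"dx":3.5,"dy":0.7,"dz":20,"wx":-0.002,"wy":-0.004,"wz":0.003,"gripper":1},{"dx":3.5,"dy":0.7,"dz":20,"wx":-0.002,"wy":-0.004,"wz":0.003,"gripper":1},{"dx":0,"dy":0,"dz":20,"wx":0,"wy":0,"wz":0,"gripper":1},{"dx":0,"dy":0,"dz":15,"wx":0,"wy":0,"wz":0,"gripper":1},{"dx":0,"dy":0,"dz":0,"wx":0,"wy":0,"wz":0,"gripper":1},{"dx":0,"dy":0,"dz":0,"wx":0,"wy":0,"wz":0,"gripper":1}]';  python3 -c "
from h import *
import cv2
st([444,170,32])
for n in('scene','top'): cv2.imwrite(f'pics/g_{n}.png',r.get_image(n))
im=cv2.imread('pics/g_scene.png'); cv2.imwrite('pics/g1.png',cv2.resize(im[140:230,270:410],(784,504),interpolation=cv2.INTER_CUBIC))
"
```

```text
clock: 3.43
tool_pos: [442.7, 170.7, 108.5]
orientation: [0.709, -0.705, -0.001, 0.0]
contact_force: [-1.0, -0.7, 0.4]
width: 85.3
t 3.43 tcp [442.7 170.7 108.5] w 85.3 F [-1.  -0.7  0.4] q [ 0.71  0.27 -0.52 -0.   -0.78 -0.7 ]
rot err (tool) [0.0017 0.0004 0.0058]
d tool [ 0.8 -1.4 76.5]
```

View pics/g1.png

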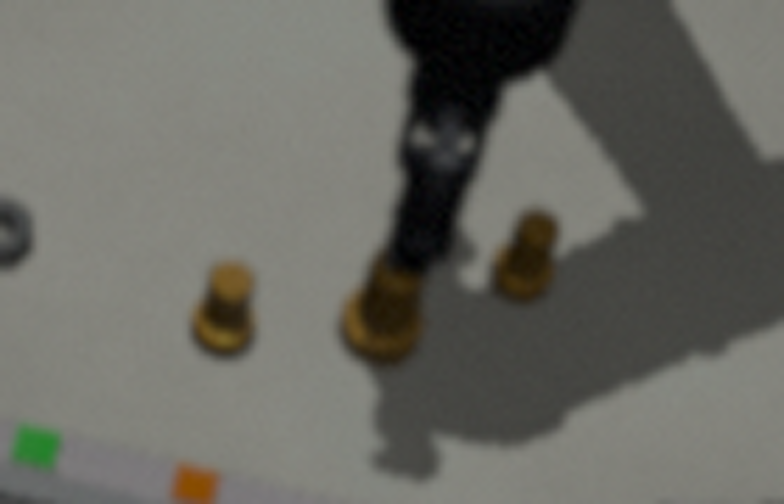

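The fingers are above the middle housing at (385,310) and clear of the two decoys. Descending and gripping now.

```bash
python3 -m inch '[{"dx":0.4,"dy":-1.2,"dz":15,"wx":0,"wy":0,"wz":0.004,"gripper":1},{"dx":0,"dy":0,"dz":20,"wx":0,"wy":0,"wz":0,"gripper":1},{"dx":0,"dy":0,"dz":20,"wx":0,"wy":0,"wz":0,"gripper":1},{"dx":0,"dy":0,"dz":15,"wx":0,"wy":0,"wz":0,"gripper":1},{"dx":0,"dy":0,"dz":4,"wx":0,"wy":0,"wz":0,"gripper":1},{"dx":0,"dy":0,"dz":0,"wx":0,"wy":0,"wz":0,"gripper":1}]';  python3 -c "
from h import *
st([444,170,28])
"
```

```text
clock: 4.03
tool_pos: [451.2, 175.3, 41.4]
orientation: [0.708, -0.706, 0.001, -0.011]
contact_force: [0.4, 0.2, -0.1]
width: 85.2
t 4.03 tcp [451.2 175.3  41.4] w 85.2 F [ 0.4  0.2 -0.1] q [ 0.71  0.38 -0.58  0.   -0.59 -0.7 ]
rot err (tool) [-0.0165  0.0138  0.0028]
d tool [ 5.5  7.4 13.2]
```

```bash
python3 -m inch '[{"dx":3,"dy":4,"dz":0,"wx":-0.008,"wy":0.007,"wz":0.001,"gripper":1},{"dx":2.5,"dy":3.4,"dz":0,"wx":-0.008,"wy":0.007,"wz":0.001,"gripper":1},{"dx":0,"dy":0,"dz":0,"wx":0,"wy":0,"wz":0,"gripper":1}]';  python3 -c "
from h import *
st([444,170,28])
"
```

```text
clock: 4.28
tool_pos: [445.0, 170.6, 44.3]
orientation: [0.708, -0.707, 0.001, -0.002]
contact_force: [-0.5, -0.6, 0.4]
width: 85.8
t 4.28 tcp [445.  170.6  44.3] w 85.8 F [-0.5 -0.6  0.4] q [ 0.71  0.37 -0.59  0.   -0.61 -0.71]
rot err (tool) [-0.0035  0.0017  0.0012]
d tool [ 0.7  1.1 16.2]
```

```bash
python3 -m inch '[{"dx":0.6,"dy":1,"dz":6,"wx":-0.003,"wy":0.002,"wz":0,"gripper":1},{"dx":0.2,"dy":1,"dz":6,"wx":0,"wy":0,"wz":0,"gripper":1},{"dx":0.2,"dy":1,"dz":5,"wx":0,"wy":0,"wz":0,"gripper":1},{"dx":0,"dy":0,"dz":0,"wx":0,"wy":0,"wz":0,"gripper":1}]';  python3 -c "
from h import *
st([444,170,28])
"
```

```text
clock: 4.62
tool_pos: [442.9, 170.5, 28.2]
orientation: [0.708, -0.707, 0.001, -0.003]
contact_force: [-0.4, 0.5, 0.3]
width: 85.6
t 4.62 tcp [442.9 170.5  28.2] w 85.6 F [-0.4  0.5  0.3] q [ 0.71  0.4  -0.61  0.   -0.56 -0.71]
rot err (tool) [-0.0047  0.0031  0.0015]
d tool [ 0.5 -1.   0.2]
```

Good. I'll close with 40 N.

```bash
python3 -m inch '[{"dx":0.5,"dy":-1,"dz":0,"wx":-0.004,"wy":0.003,"wz":0,"gripper":0.6},{"dx":0,"dy":0,"dz":-0.3,"wx":0,"wy":0,"wz":0,"gripper":0.3},{"dx":0,"dy":0,"dz":-0.3,"wx":0,"wy":0,"wz":0,"gripper":0.1},{"dx":0,"dy":0,"dz":-0.3,"wx":0,"wy":0,"wz":0,"gripper":0},{"dx":0,"dy":0,"dz":-0.3,"wx":0,"wy":0,"wz":0,"gripper":0},{"dx":0,"dy":0,"dz":-0.3,"wx":0,"wy":0,"wz":0,"gripper":0},{"dx":0,"dy":0,"dz":-0.3,"wx":0,"wy":0,"wz":0,"gripper":0},{"dx":0,"dy":0,"dz":-0.3,"wx":0,"wy":0,"wz":0,"gripper":0}]' 40;  python3 -c "
from h import *
st([444,170,28])
"
```

```text
clock: 5.28
tool_pos: [443.3, 169.4, 29.3]
orientation: [0.708, -0.707, -0.0, 0.001]
contact_force: [-0.5, 0.2, -2.8]
width: 26.9
t 5.28 tcp [443.3 169.4  29.3] w 26.9 F [-0.5  0.2 -2.8] q [ 0.71  0.4  -0.6   0.   -0.58 -0.71]
rot err (tool) [ 0.0021 -0.0019  0.0011]
d tool [-0.6 -0.7  1.3]
```

Gripped at a width of 27 mm on the 28 mm barrel. Lifting.

```bash
python3 -m inch '[{"dx":0,"dy":0,"dz":-8,"wx":0,"wy":0,"wz":0,"gripper":0},{"dx":0,"dy":0,"dz":-15,"wx":0,"wy":0,"wz":0,"gripper":0},{"dx":0,"dy":0,"dz":-20,"wx":0,"wy":0,"wz":0,"gripper":0},{"dx":0,"dy":0,"dz":-20,"wx":0,"wy":0,"wz":0,"gripper":0},{"dx":0,"dy":0,"dz":-20,"wx":0,"wy":0,"wz":0,"gripper":0},{"dx":0,"dy":0,"dz":-20,"wx":0,"wy":0,"wz":0,"gripper":0},{"dx":0,"dy":0,"dz":-20,"wx":0,"wy":0,"wz":0,"gripper":0},{"dx":0,"dy":0,"dz":-15,"wx":0,"wy":0,"wz":0,"gripper":0},{"dx":0,"dy":0,"dz":-8,"wx":0,"wy":0,"wz":0,"gripper":0},{"dx":0,"dy":0,"dz":-1,"wx":0,"wy":0,"wz":0,"gripper":0}]';  python3 -c "
from h import *
st([613,-135,170])
import cv2
for n in('scene','top'): cv2.imwrite(f'pics/l_{n}.png',r.get_image(n))
im=cv2.imread('pics/l_scene.png'); cv2.imwrite('pics/l1.png',cv2.resize(im[110:230,230:410],(792,528),interpolation=cv2.INTER_CUBIC))
"
```

```text
clock: 6.12
tool_pos: [440.0, 167.1, 184.6]
orientation: [-0.707, 0.707, 0.001, -0.005]
contact_force: [-0.4, -0.1, -3.1]
width: 26.6
t 6.12 tcp [440.  167.1 184.6] w 26.6 F [-0.4 -0.1 -3.1] q [ 0.71  0.17 -0.42 -0.   -0.99 -0.71]
rot err (tool) [ 0.0093 -0.006  -0.0007]
d tool [ 301.9 -173.3   14.8]
```

View pics/l1.png

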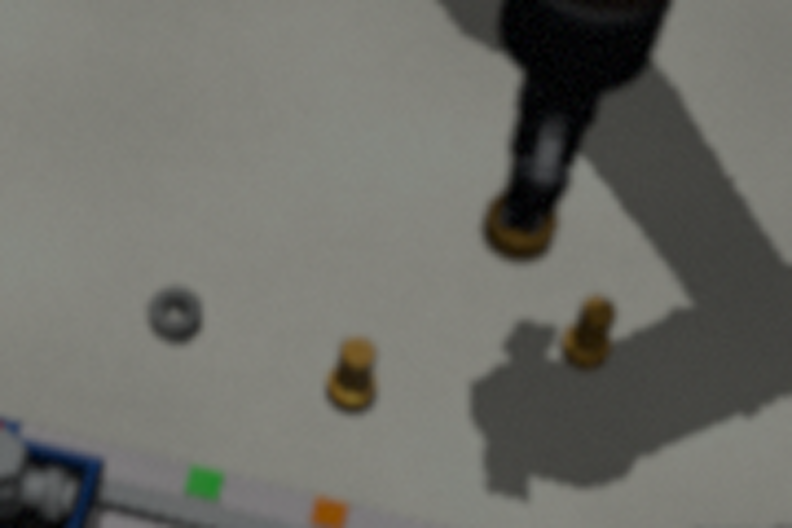

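The housing is in the gripper, flange at (520,225). Carrying it over to above the bay.

```bash
python3 -m inch '[{"dx":10,"dy":-6,"dz":-0.7,"wx":0.001,"wy":-0.001,"wz":0,"gripper":0},{"dx":20,"dy":-12,"dz":-0.7,"wx":0.001,"wy":-0.001,"wz":0,"gripper":0},{"dx":22,"dy":-13,"dz":-0.7,"wx":0.001,"wy":-0.001,"wz":0,"gripper":0},{"dx":22,"dy":-13,"dz":-0.7,"wx":0.001,"wy":-0.001,"wz":0,"gripper":0},{"dx":22,"dy":-13,"dz":-0.7,"wx":0.001,"wy":-0.001,"wz":0,"gripper":0},{"dx":22,"dy":-13,"dz":-0.7,"wx":0.001,"wy":-0.001,"wz":0,"gripper":0},{"dx":22,"dy":-13,"dz":-0.7,"wx":0.001,"wy":-0.001,"wz":0,"gripper":0},{"dx":22,"dy":-13,"dz":-0.7,"wx":0.001,"wy":-0.001,"wz":0,"gripper":0},{"dx":22,"dy":-13,"dz":-0.7,"wx":0,"wy":0,"wz":0,"gripper":0},{"dx":22,"dy":-13,"dz":-0.7,"wx":0,"wy":0,"wz":0,"gripper":0},{"dx":22,"dy":-13,"dz":-0.7,"wx":0,"wy":0,"wz":0,"gripper":0},{"dx":22,"dy":-13,"dz":-0.7,"wx":0,"wy":0,"wz":0,"gripper":0},{"dx":20,"dy":-12,"dz":-0.7,"wx":0,"wy":0,"wz":0,"gripper":0},{"dx":12,"dy":-7,"dz":-0.7,"wx":0,"wy":0,"wz":0,"gripper":0},{"dx":6,"dy":-3,"dz":-0.7,"wx":0,"wy":0,"wz":0,"gripper":0},{"dx":0,"dy":0,"dz":-0.7,"wx":0,"wy":0,"wz":0,"gripper":0}]';  python3 -c "
from h import *
st([614,-136,140])
"
```

```text
clock: 7.55
tool_pos: [602.2, -136.8, 161.6]
orientation: [-0.706, 0.707, 0.019, -0.023]
contact_force: [0.0, 1.1, -1.8]
width: 26.2
t 7.55 tcp [ 602.2 -136.8  161.6] w 26.2 F [ 0.   1.1 -1.8] q [ 0.04  0.45 -0.07  0.   -1.11 -0.04]
rot err (tool) [ 0.0587 -0.0059 -0.0012]
d tool [ -1.  -13.1  20.9]
```

```bash
python3 -m inch '[{"dx":-0.5,"dy":-5,"dz":4,"wx":0.02,"wy":-0.003,"wz":0,"gripper":0},{"dx":-0.5,"dy":-4,"dz":4,"wx":0.02,"wy":-0.003,"wz":0,"gripper":0},{"dx":0,"dy":-3,"dz":4,"wx":0.019,"wy":0,"wz":0,"gripper":0},{"dx":0,"dy":0,"dz":-0.5,"wx":0,"wy":0,"wz":0,"gripper":0},{"dx":0,"dy":0,"dz":-0.5,"wx":0,"wy":0,"wz":0,"gripper":0}]';  python3 -c "
from h import *
st([614,-136,140])
import cv2
for n in('scene','top'): cv2.imwrite(f'pics/m_{n}.png',r.get_image(n))
im=cv2.imread('pics/m_scene.png'); cv2.imwrite('pics/m1.png',cv2.resize(im[120:270,150:370],(770,525),interpolation=cv2.INTER_CUBIC))
"
```

```text
clock: 7.97
tool_pos: [610.1, -131.6, 146.5]
orientation: [0.707, -0.707, -0.003, 0.001]
contact_force: [0.1, -0.1, -2.4]
width: 26.7
t 7.97 tcp [ 610.1 -131.6  146.5] w 26.7 F [ 0.1 -0.1 -2.4] q [ 0.05  0.45 -0.1  -0.   -1.02 -0.04]
rot err (tool) [0.0063 0.0026 0.0007]
d tool [ 4.4 -3.9  6.5]
```

View pics/m1.png

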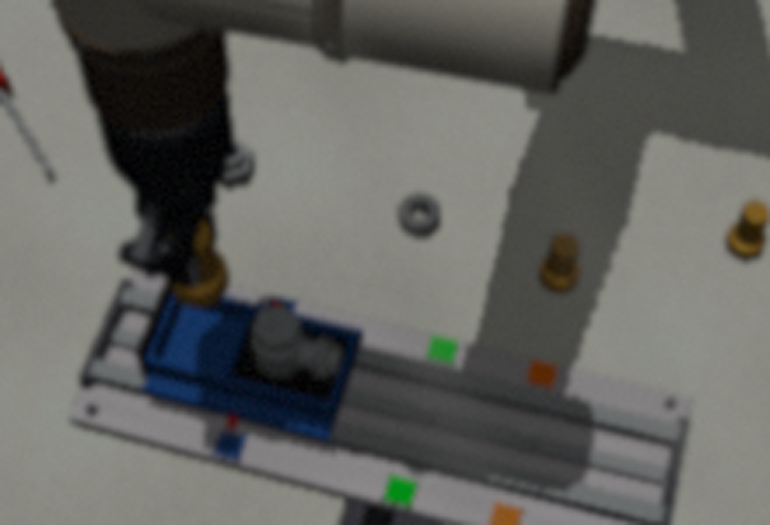

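The housing flange at (200,288) hangs above the rear of the box. Descending to just over the walls and correcting the offset.

```bash
python3 -m inch '[{"dx":2,"dy":-2,"dz":7,"wx":0.003,"wy":0.001,"wz":0,"gripper":0},{"dx":2,"dy":-2,"dz":8,"wx":0.003,"wy":0.001,"wz":0,"gripper":0},{"dx":0.4,"dy":0,"dz":9,"wx":0,"wy":0,"wz":0,"gripper":0},{"dx":0,"dy":0,"dz":9,"wx":0,"wy":0,"wz":0,"gripper":0},{"dx":0,"dy":0,"dz":8,"wx":0,"wy":0,"wz":0,"gripper":0},{"dx":0,"dy":0,"dz":5,"wx":0,"wy":0,"wz":0,"gripper":0},{"dx":0,"dy":0,"dz":0,"wx":0,"wy":0,"wz":0,"gripper":0},{"dx":0,"dy":0,"dz":-0.5,"wx":0,"wy":0,"wz":0,"gripper":0}]';  python3 -c "
from h import *
st([614,-136,67.5])
"
```

```text
clock: 8.73
tool_pos: [614.2, -135.8, 95.6]
orientation: [0.708, -0.707, -0.001, 0.0]
contact_force: [1.1, 0.1, -2.1]
width: 26.6
t 8.73 tcp [ 614.2 -135.8   95.6] w 26.6 F [ 1.1  0.1 -2.1] q [ 0.04  0.51 -0.15 -0.   -0.91 -0.04]
rot err (tool) [0.0015 0.0005 0.0012]
d tool [ 0.2  0.2 28.1]
```

```bash
python3 -m inch '[{"dx":0,"dy":0,"dz":5,"wx":0.001,"wy":0,"wz":0,"gripper":0},{"dx":0,"dy":0,"dz":6,"wx":0.001,"wy":0,"wz":0,"gripper":0},{"dx":0,"dy":0,"dz":6,"wx":0,"wy":0,"wz":0,"gripper":0},{"dx":0,"dy":0,"dz":5,"wx":0,"wy":0,"wz":0,"gripper":0},{"dx":0,"dy":0,"dz":2,"wx":0,"wy":0,"wz":0,"gripper":0},{"dx":0,"dy":0,"dz":0,"wx":0,"wy":0,"wz":0,"gripper":0},{"dx":0,"dy":0,"dz":-0.5,"wx":0,"wy":0,"wz":0,"gripper":0}]';  python3 -c "
from h import *
st([614,-136,67.5])
"
```

```text
clock: 9.32
tool_pos: [614.9, -135.9, 70.2]
orientation: [0.708, -0.707, 0.001, -0.001]
contact_force: [0.3, -0.1, -1.8]
width: 26.8
t 9.32 tcp [ 614.9 -135.9   70.2] w 26.8 F [ 0.3 -0.1 -1.8] q [ 0.04  0.54 -0.18 -0.   -0.85 -0.04]
rot err (tool) [-0.0023  0.0003  0.0014]
d tool [0.1 0.9 2.7]
```

```bash
python3 -m inch '[{"dx":0,"dy":0.6,"dz":1.2,"wx":-0.002,"wy":0,"wz":0,"gripper":0},{"dx":0,"dy":0,"dz":1,"wx":0,"wy":0,"wz":0,"gripper":0},{"dx":0,"dy":0,"dz":0.3,"wx":0,"wy":0,"wz":0,"gripper":0},{"dx":0,"dy":0,"dz":0,"wx":0,"wy":0,"wz":0,"gripper":0}]';  python3 -c "
from h import *
st([614,-136,67.5])
import cv2
for n in('scene','top'): cv2.imwrite(f'pics/n_{n}.png',r.get_image(n))
im=cv2.imread('pics/n_scene.png'); cv2.imwrite('pics/n1.png',cv2.resize(im[170:270,160:300],(784,560),interpolation=cv2.INTER_CUBIC))
"
```

```text
clock: 9.65
tool_pos: [614.9, -136.0, 68.5]
orientation: [0.708, -0.707, 0.001, -0.001]
contact_force: [0.1, -0.2, -2.4]
width: 27.0
t 9.65 tcp [ 614.9 -136.    68.5] w 27.0 F [ 0.1 -0.2 -2.4] q [ 0.04  0.54 -0.18 -0.   -0.85 -0.04]
rot err (tool) [-0.002   0.0001  0.0016]
d tool [0.  0.9 1. ]
```

View pics/n1.png

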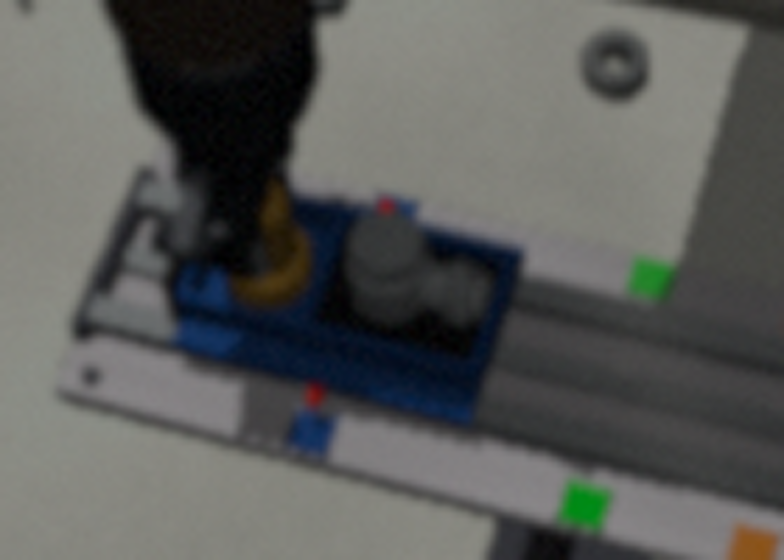

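The flange, around (275,280), is inside the compartment with clearance all round. The wrist still carries the housing's weight, so I'll ease it down until it touches.

```bash
python3 -m inch '[{"dx":0,"dy":0.5,"dz":0.8,"wx":-0.001,"wy":0,"wz":0,"gripper":0},{"dx":0,"dy":0,"dz":0.6,"wx":0,"wy":0,"wz":0,"gripper":0},{"dx":0,"dy":0,"dz":0,"wx":0,"wy":0,"wz":0,"gripper":0}]';  python3 -c "
from h import *
st([614,-136,67.5])
"
```

```text
clock: 10.0
tool_pos: [614.6, -136.0, 67.3]
orientation: [0.708, -0.707, 0.001, -0.001]
contact_force: [0.2, -0.1, -2.7]
width: 26.6
t 10.0 tcp [ 614.6 -136.    67.3] w 26.6 F [ 0.2 -0.1 -2.7] q [ 0.04  0.54 -0.18 -0.   -0.85 -0.04]
rot err (tool) [-0.0017  0.0001  0.0017]
d tool [ 0.   0.6 -0.2]
```

```bash
python3 -m inch '[{"dx":0,"dy":0,"dz":0.8,"wx":0,"wy":0,"wz":0,"gripper":0},{"dx":0,"dy":0,"dz":0.5,"wx":0,"wy":0,"wz":0,"gripper":0}]';  python3 -m inch '[{"dx":0,"dy":0,"dz":0.5,"wx":0,"wy":0,"wz":0,"gripper":0}]'
```

```text
clock: 10.17
tool_pos: [614.8, -136.1, 66.9]
orientation: [0.708, -0.706, 0.001, -0.001]
contact_force: [-1.2, 0.5, 2.9]
width: 26.7
clock: 10.25
tool_pos: [614.8, -136.1, 67.0]
orientation: [0.708, -0.706, 0.001, -0.001]
contact_force: [-1.6, 0.4, 1.4]
width: 27.1
```

Contact with the floor: the force went from -2.5 to +2 N. Opening a little, then retracting straight up.

```bash
python3 -m inch '[{"dx":0,"dy":0,"dz":-0.3,"wx":0,"wy":0,"wz":0,"gripper":0.35},{"dx":0,"dy":0,"dz":-0.3,"wx":0,"wy":0,"wz":0,"gripper":0.5},{"dx":0,"dy":0,"dz":-0.5,"wx":0,"wy":0,"wz":0,"gripper":0.6},{"dx":0,"dy":0,"dz":-0.5,"wx":0,"wy":0,"wz":0,"gripper":0.6},{"dx":0,"dy":0,"dz":-0.5,"wx":0,"wy":0,"wz":0,"gripper":0.6},{"dx":0,"dy":0,"dz":-0.5,"wx":0,"wy":0,"wz":0,"gripper":0.6}]';  python3 -c "
from h import *
st([614,-136,67.5])
"
```

```text
clock: 10.75
tool_pos: [617.0, -136.3, 71.3]
orientation: [0.708, -0.706, 0.003, -0.002]
contact_force: [1.4, -0.6, -0.6]
width: 51.0
t 10.75 tcp [ 617.  -136.3   71.3] w 51.0 F [ 1.4 -0.6 -0.6] q [ 0.04  0.54 -0.18  0.   -0.85 -0.04]
rot err (tool) [-0.0078 -0.0012  0.003 ]
d tool [-0.3  3.   3.8]
```

```bash
python3 -m inch '[{"dx":0,"dy":2,"dz":-4,"wx":-0.004,"wy":0,"wz":0,"gripper":0.6},{"dx":0,"dy":0.5,"dz":-10,"wx":-0.002,"wy":0,"wz":0,"gripper":0.6},{"dx":0,"dy":0,"dz":-20,"wx":0,"wy":0,"wz":0,"gripper":0.6},{"dx":0,"dy":0,"dz":-25,"wx":0,"wy":0,"wz":0,"gripper":0.6},{"dx":0,"dy":0,"dz":-25,"wx":0,"wy":0,"wz":0,"gripper":0.6},{"dx":0,"dy":0,"dz":-20,"wx":0,"wy":0,"wz":0,"gripper":0.6},{"dx":0,"dy":0,"dz":-8,"wx":0,"wy":0,"wz":0,"gripper":0.3},{"dx":0,"dy":0,"dz":-1,"wx":0,"wy":0,"wz":0,"gripper":0}]';  python3 -c "
from h import *
st([614,-230,170])
import cv2
for n in('scene','top'): cv2.imwrite(f'pics/o_{n}.png',r.get_image(n))
im=cv2.imread('pics/o_scene.png'); cv2.imwrite('pics/o1.png',cv2.resize(im[170:270,160:300],(784,560),interpolation=cv2.INTER_CUBIC))
"
```

```text
clock: 11.42
tool_pos: [613.3, -136.6, 192.7]
orientation: [0.708, -0.706, 0.001, 0.001]
contact_force: [0.2, -0.2, -0.4]
width: 28.1
t 11.42 tcp [ 613.3 -136.6  192.7] w 28.1 F [ 0.2 -0.2 -0.4] q [ 0.04  0.42 -0.04  0.   -1.11 -0.04]
rot err (tool) [ 0.0003 -0.002   0.003 ]
d tool [93.4 -0.4 22.9]
```

View pics/o1.png

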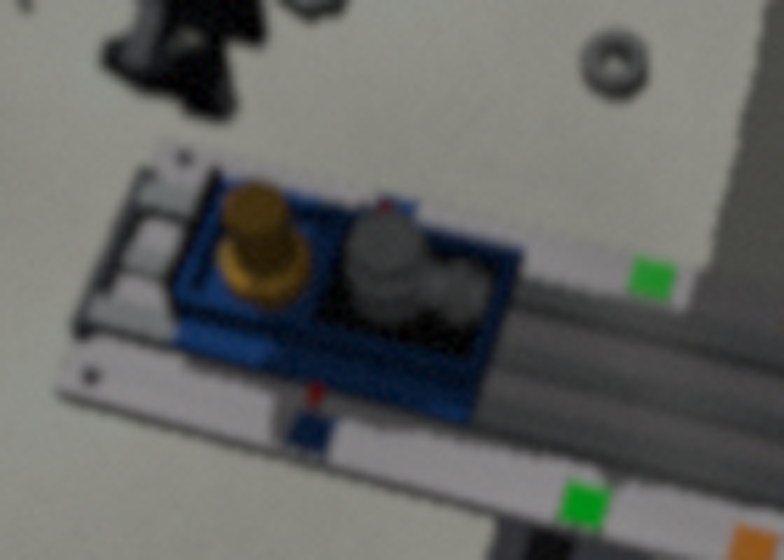

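The housing, flange at (265,260), stands upright in the bay, released, and the pointers are still at the blue marks. Next I'll move behind the bumper with the fingers shut.

```bash
python3 -m inch '[{"dx":15,"dy":0,"dz":-0.5,"wx":0,"wy":0,"wz":0,"gripper":0},{"dx":20,"dy":0,"dz":-0.5,"wx":0,"wy":0,"wz":0,"gripper":0},{"dx":20,"dy":0,"dz":-0.5,"wx":0,"wy":0,"wz":0,"gripper":0},{"dx":12,"dy":0,"dz":0,"wx":0,"wy":0,"wz":0,"gripper":0},{"dx":4,"dy":0,"dz":15,"wx":0,"wy":0,"wz":0,"gripper":0},{"dx":0,"dy":0,"dz":20,"wx":0,"wy":0,"wz":0,"gripper":0},{"dx":0,"dy":0,"dz":20,"wx":0,"wy":0,"wz":0,"gripper":0},{"dx":0,"dy":0,"dz":15,"wx":0,"wy":0,"wz":0,"gripper":0},{"dx":0,"dy":0,"dz":5,"wx":0,"wy":0,"wz":0,"gripper":0},{"dx":0,"dy":0,"dz":0,"wx":0,"wy":0,"wz":0,"gripper":0}]';  python3 -c "
from h import *
st([614,-212,47])
"
```

```text
clock: 12.35
tool_pos: [604.2, -214.7, 100.3]
orientation: [-0.707, 0.707, 0.01, -0.009]
contact_force: [-0.1, 0.2, -0.0]
width: 0.1
t 12.35 tcp [ 604.2 -214.7  100.3] w 0.1 F [-0.1  0.2 -0. ] q [-0.09  0.54 -0.09 -0.   -0.97  0.09]
rot err (tool) [ 0.0268  0.0024 -0.0012]
d tool [ -2.6 -11.3  53. ]
```

```bash
python3 -m inch '[{"dx":0,"dy":-4,"dz":8,"wx":0.009,"wy":0.001,"wz":0,"gripper":0},{"dx":0,"dy":-4,"dz":10,"wx":0.009,"wy":0.001,"wz":0,"gripper":0},{"dx":0,"dy":-3,"dz":10,"wx":0.009,"wy":0,"wz":0,"gripper":0},{"dx":0,"dy":0,"dz":10,"wx":0,"wy":0,"wz":0,"gripper":0},{"dx":0,"dy":0,"dz":8,"wx":0,"wy":0,"wz":0,"gripper":0},{"dx":0,"dy":0,"dz":4,"wx":0,"wy":0,"wz":0,"gripper":0},{"dx":0,"dy":0,"dz":0,"wx":0,"wy":0,"wz":0,"gripper":0},{"dx":0,"dy":0,"dz":-0.5,"wx":0,"wy":0,"wz":0,"gripper":0}]';  python3 -c "
from h import *
st([614,-188,47])
import cv2
for n in('scene','top'): cv2.imwrite(f'pics/p_{n}.png',r.get_image(n))
im=cv2.imread('pics/p_scene.png'); cv2.imwrite('pics/p1.png',cv2.resize(im[150:270,140:300],(768,576),interpolation=cv2.INTER_CUBIC))
"
```

```text
clock: 13.02
tool_pos: [617.9, -215.5, 48.6]
orientation: [-0.707, 0.707, -0.003, 0.002]
contact_force: [-0.3, 0.3, -0.2]
width: 0.2
t 13.02 tcp [ 617.9 -215.5   48.6] w 0.2 F [-0.3  0.3 -0.2] q [-0.09  0.6  -0.13  0.   -0.83  0.09]
rot err (tool) [-0.0062 -0.0012 -0.0003]
d tool [-27.5   3.9   1.5]
```

View pics/p1.png

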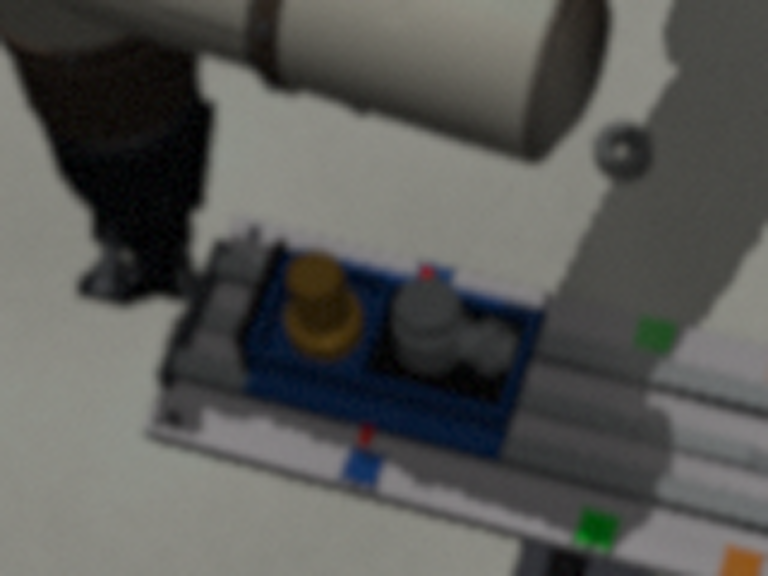

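The fingers are behind the bumper and the housing is undisturbed at (322,320). Approaching gently until contact.

```bash
python3 -m inch '[{"dx":-4,"dy":1.5,"dz":0,"wx":-0.003,"wy":0,"wz":0,"gripper":0},{"dx":-5,"dy":1.5,"dz":0,"wx":-0.002,"wy":0,"wz":0,"gripper":0},{"dx":-5,"dy":0.5,"dz":-0.3,"wx":0,"wy":0,"wz":0,"gripper":0},{"dx":-4,"dy":0,"dz":-0.3,"wx":0,"wy":0,"wz":0,"gripper":0}]' ; python3 -m inch '[{"dx":-4,"dy":0,"dz":-0.3,"wx":0,"wy":0,"wz":0,"gripper":0}]'; python3 -m inch '[{"dx":-4,"dy":0,"dz":-0.3,"wx":0,"wy":0,"wz":0,"gripper":0}]'; python3 -m inch '[{"dx":-4,"dy":0,"dz":-0.3,"wx":0,"wy":0,"wz":0,"gripper":0}]'; python3 -c "
from h import *
st([614,-59,47])"
```

```text
clock: 13.45
tool_pos: [615.2, -196.9, 51.7]
orientation: [-0.707, 0.708, -0.002, 0.001]
contact_force: [-0.5, 0.2, 0.1]
width: 0.2
clock: 13.53
tool_pos: [615.2, -192.2, 52.3]
orientation: [-0.707, 0.707, -0.003, 0.001]
contact_force: [-0.6, 0.4, -0.0]
width: -0.1
clock: 13.62
tool_pos: [615.3, -187.5, 52.9]
orientation: [-0.707, 0.707, -0.003, 0.001]
contact_force: [0.2, -0.1, 0.6]
width: 0.1
clock: 13.7
tool_pos: [615.4, -182.9, 53.4]
orientation: [-0.707, 0.707, -0.003, 0.002]
contact_force: [0.8, 0.9, -0.2]
width: 0.1
t 13.7 tcp [ 615.4 -182.9   53.4] w 0.1 F [ 0.8  0.9 -0.2] q [-0.04  0.58 -0.16  0.   -0.83  0.03]
rot err (tool) [-0.0062 -0.0018 -0.0003]
d tool [-123.9    1.5    6.1]
```

```bash
python3 -m inch '[{"dx":-3,"dy":0,"dz":1.5,"wx":-0.003,"wy":-0.001,"wz":0,"gripper":0}]'; python3 -m inch '[{"dx":-3,"dy":0,"dz":1.5,"wx":-0.001,"wy":0,"wz":0,"gripper":0}]'; python3 -m inch '[{"dx":-3,"dy":0,"dz":1,"wx":0,"wy":0,"wz":0,"gripper":0}]'; python3 -m inch '[{"dx":-3,"dy":0,"dz":1,"wx":0,"wy":0,"wz":0,"gripper":0}]'; python3 -c "
from h import *
st([614,-59,47])"
```

```text
clock: 13.78
tool_pos: [615.7, -180.2, 53.0]
orientation: [0.707, -0.707, 0.002, -0.0]
contact_force: [-0.7, -7.4, 4.6]
width: 0.1
clock: 13.87
tool_pos: [616.0, -178.4, 52.6]
orientation: [0.708, -0.706, 0.003, 0.001]
contact_force: [-1.4, -7.4, 4.9]
width: -0.4
clock: 13.95
tool_pos: [616.1, -176.8, 52.6]
orientation: [0.708, -0.706, 0.004, 0.002]
contact_force: [-0.5, -6.8, 3.5]
width: 0.0
clock: 14.03
tool_pos: [616.1, -175.2, 52.6]
orientation: [0.708, -0.706, 0.004, 0.002]
contact_force: [-1.3, -4.9, 3.7]
width: 0.1
t 14.03 tcp [ 616.1 -175.2   52.6] w 0.1 F [-1.3 -4.9  3.7] q [-0.02  0.57 -0.17  0.01 -0.82  0.01]
rot err (tool) [-0.0029 -0.0098  0.0032]
d tool [-116.3    1.8    4.5]
```

Contact was at y of about -181 and the carrier is leaving its detent. Continuing steadily.

```bash
python3 -m inch '[{"dx":-3,"dy":0.3,"dz":0,"wx":0,"wy":-0.003,"wz":0.001,"gripper":0},{"dx":-3,"dy":0.3,"dz":0,"wx":0,"wy":-0.003,"wz":0.001,"gripper":0},{"dx":-3,"dy":0.3,"dz":0,"wx":0,"wy":-0.003,"wz":0.001,"gripper":0},{"dx":-4,"dy":0.3,"dz":0.3,"wx":0,"wy":0,"wz":0,"gripper":0},{"dx":-4,"dy":0.3,"dz":0.3,"wx":0,"wy":0,"wz":0,"gripper":0},{"dx":-4,"dy":0.3,"dz":0.3,"wx":0,"wy":0,"wz":0,"gripper":0},{"dx":-4,"dy":0.3,"dz":0.3,"wx":0,"wy":0,"wz":0,"gripper":0},{"dx":-4,"dy":0.3,"dz":0.3,"wx":0,"wy":0,"wz":0,"gripper":0}]'; python3 -c "
from h import *
st([614,-56,50])"
```

```text
clock: 14.7
tool_pos: [616.1, -148.4, 52.7]
orientation: [-0.707, 0.707, -0.005, 0.001]
contact_force: [0.4, -2.8, 1.7]
width: -0.1
t 14.7 tcp [ 616.1 -148.4   52.7] w -0.1 F [ 0.4 -2.8  1.7] q [ 0.02  0.56 -0.19  0.01 -0.81 -0.03]
rot err (tool) [-0.0086 -0.0061 -0.0005]
d tool [-92.4   2.1   2.1]
```

```bash
python3 -m inch '[{"dx":-4,"dy":0.4,"dz":0.4,"wx":-0.002,"wy":-0.002,"wz":0,"gripper":0},{"dx":-4,"dy":0.4,"dz":0.4,"wx":-0.002,"wy":-0.002,"wz":0,"gripper":0},{"dx":-4,"dy":0.4,"dz":0.4,"wx":-0.002,"wy":-0.001,"wz":0,"gripper":0},{"dx":-4,"dy":0.4,"dz":0.4,"wx":-0.001,"wy":-0.001,"wz":0,"gripper":0},{"dx":-4,"dy":0.4,"dz":0.4,"wx":0,"wy":0,"wz":0,"gripper":0},{"dx":-4,"dy":0.4,"dz":0.4,"wx":0,"wy":0,"wz":0,"gripper":0},{"dx":-4,"dy":0.4,"dz":0.4,"wx":0,"wy":0,"wz":0,"gripper":0},{"dx":-4,"dy":0.4,"dz":0.4,"wx":0,"wy":0,"wz":0,"gripper":0},{"dx":-4,"dy":0.4,"dz":0.4,"wx":0,"wy":0,"wz":0,"gripper":0},{"dx":-4,"dy":0.4,"dz":0.4,"wx":0,"wy":0,"wz":0,"gripper":0},{"dx":-3,"dy":0.4,"dz":0.4,"wx":0,"wy":0,"wz":0,"gripper":0},{"dx":-2,"dy":0,"dz":0.2,"wx":0,"wy":0,"wz":0,"gripper":0},{"dx":0,"dy":0,"dz":0,"wx":0,"wy":0,"wz":0,"gripper":0}]'; python3 -c "
from h import *
st([614,-56,50])
import cv2
for n in('scene','top'): cv2.imwrite(f'pics/s_{n}.png',r.get_image(n))
im=cv2.imread('pics/s_scene.png'); cv2.imwrite('pics/s1.png',cv2.resize(im[170:290,170:330],(768,576),interpolation=cv2.INTER_CUBIC))
"
```

```text
clock: 15.78
tool_pos: [612.1, -96.4, 48.2]
orientation: [0.708, -0.707, 0.001, -0.002]
contact_force: [0.4, -1.8, 0.2]
width: -0.1
t 15.78 tcp [612.1 -96.4  48.2] w -0.1 F [ 0.4 -1.8  0.2] q [ 0.1   0.55 -0.22 -0.   -0.79 -0.1 ]
rot err (tool) [-0.0033  0.0009  0.0017]
d tool [-40.4  -1.9  -1.8]
```

View pics/s1.png

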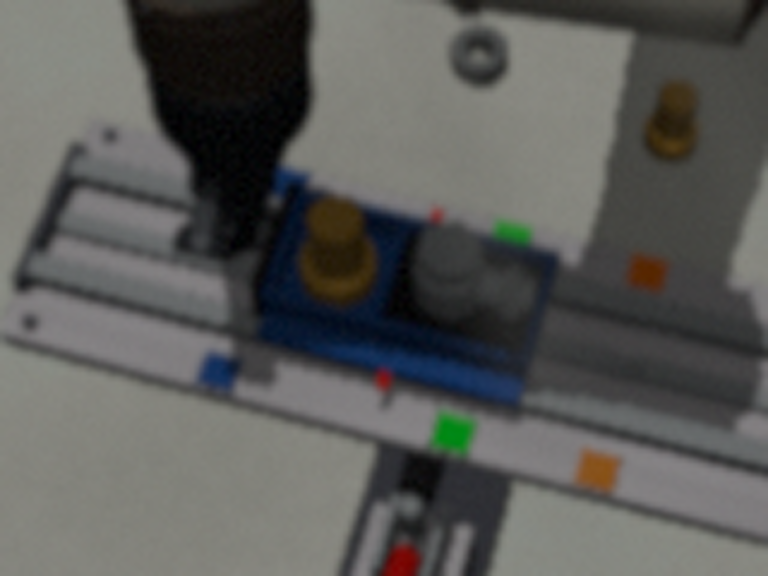

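Housing is still upright at (338,250), and the red pointer at (384,380) is short of the green mark at (453,433). I'll measure the joint from the pointer.

```bash
cat > jt.py <<'E'
import sys
from h import *
def joint(n,im):
    out=[]
    p=[614.5,-2.66,-.0023]
    for c,a in blobs(im,lambda h,s,v:((h<6)|(h>172))&(s>90),2):
        xy=back(n,c,34)-p[:2]; x=xy[0]+p[2]*xy[1]; y=-p[2]*xy[0]+xy[1]
        if 40<abs(x)<60 and abs(y)<200: out.append((round(x,1),round(y+130,1),int(a)))
    return out
for n in('scene','top'): print(n,joint(n,cv2.imread(f'pics/{sys.argv[1]}_{n}.png')))
E
python3 jt.py s; python3 jt.py o
```

```text
scene [(np.float64(-47.9), np.float64(120.8), 5), (np.float64(50.8), np.float64(121.0), 10)]
top [(np.float64(-50.3), np.float64(120.8), 3)]
scene [(np.float64(51.7), np.float64(35.5), 10)]
top [(np.float64(-49.7), np.float64(34.2), 4)]
```

Joint is about 0.1205 at TCP y = -96.4, so the detent centre is at TCP y of about -57. Pushing on, then slowing near the end.

```bash
python3 -m inch '[{"dx":-3,"dy":-0.3,"dz":0.2,"wx":-0.001,"wy":0,"wz":0,"gripper":0},{"dx":-3,"dy":-0.3,"dz":0.2,"wx":-0.001,"wy":0,"wz":0,"gripper":0},{"dx":-4,"dy":-0.2,"dz":0.2,"wx":0,"wy":0,"wz":0,"gripper":0},{"dx":-4,"dy":0,"dz":0.2,"wx":0,"wy":0,"wz":0,"gripper":0},{"dx":-4,"dy":0,"dz":0.2,"wx":0,"wy":0,"wz":0,"gripper":0},{"dx":-3,"dy":0,"dz":0.2,"wx":0,"wy":0,"wz":0,"gripper":0},{"dx":-2,"dy":0,"dz":0,"wx":0,"wy":0,"wz":0,"gripper":0},{"dx":-1,"dy":0,"dz":0,"wx":0,"wy":0,"wz":0,"gripper":0}]'; python3 -c "
from h import *
st([614,-58,50])"
```

```text
clock: 16.55
tool_pos: [611.8, -71.6, 46.9]
orientation: [0.707, -0.707, -0.001, 0.001]
contact_force: [-0.3, -1.6, 1.5]
width: 0.2
t 16.55 tcp [611.8 -71.6  46.9] w 0.2 F [-0.3 -1.6  1.5] q [ 0.15  0.55 -0.23 -0.   -0.79 -0.15]
rot err (tool) [ 0.0016 -0.0001  0.0004]
d tool [-13.6  -2.2  -3.1]
```

```bash
python3 -m inch '[{"dx":-2,"dy":-0.3,"dz":0,"wx":0,"wy":0,"wz":0,"gripper":0},{"dx":-2,"dy":-0.3,"dz":0,"wx":0,"wy":0,"wz":0,"gripper":0}]';python3 -m inch '[{"dx":-2,"dy":-0.3,"dz":0,"wx":0,"wy":0,"wz":0,"gripper":0},{"dx":-1.5,"dy":0,"dz":0,"wx":0,"wy":0,"wz":0,"gripper":0}]';python3 -m inch '[{"dx":-1,"dy":0,"dz":0,"wx":0,"wy":0,"wz":0,"gripper":0}]'; python3 -c "
from h import *
st([614,-58,50])
for n in('scene','top'): cv2.imwrite(f'pics/u_{n}.png',r.get_image(n))"; python3 jt.py u
```

```text
clock: 16.72
tool_pos: [611.9, -67.0, 46.7]
orientation: [0.707, -0.707, -0.001, 0.001]
contact_force: [-0.1, -3.3, 2.2]
width: 0.0
clock: 16.88
tool_pos: [611.8, -62.3, 46.0]
orientation: [-0.707, 0.707, 0.002, -0.001]
contact_force: [-0.1, 0.2, 0.6]
width: 0.0
clock: 16.97
tool_pos: [611.6, -60.7, 45.6]
orientation: [-0.707, 0.707, 0.002, -0.001]
contact_force: [0.3, -0.3, -0.6]
width: 0.3
t 16.97 tcp [611.6 -60.7  45.6] w 0.3 F [ 0.3 -0.3 -0.6] q [ 0.16  0.55 -0.23 -0.   -0.79 -0.16]
rot err (tool) [ 0.0042  0.0017 -0.0001]
d tool [-2.7 -2.4 -4.4]
scene [(np.float64(-41.9), np.float64(227.5), 3), (np.float64(50.9), np.float64(160.5), 11)]
top []
```

The force dropped to zero and the pointer reads 0.1605, so the detent drew the carrier in. Backing off and rising clear.

```bash
python3 -m inch '[{"dx":6,"dy":0,"dz":-0.5,"wx":0,"wy":0,"wz":0,"gripper":0},{"dx":15,"dy":0,"dz":-0.5,"wx":0,"wy":0,"wz":0,"gripper":0},{"dx":25,"dy":0,"dz":-1,"wx":0,"wy":0,"wz":0,"gripper":0},{"dx":25,"dy":0,"dz":-8,"wx":0,"wy":0,"wz":0,"gripper":0},{"dx":25,"dy":0,"dz":-25,"wx":0,"wy":0,"wz":0,"gripper":0},{"dx":20,"dy":0,"dz":-25,"wx":0,"wy":0,"wz":0,"gripper":0},{"dx":20,"dy":0,"dz":-25,"wx":0,"wy":0,"wz":0,"gripper":0},{"dx":20,"dy":0,"dz":-25,"wx":0,"wy":0,"wz":0,"gripper":0},{"dx":10,"dy":0,"dz":-15,"wx":0,"wy":0,"wz":0,"gripper":0},{"dx":0,"dy":0,"dz":-1,"wx":0,"wy":0,"wz":0,"gripper":0},{"dx":0,"dy":0,"dz":-1,"wx":0,"wy":0,"wz":0,"gripper":0},{"dx":0,"dy":0,"dz":-1,"wx":0,"wy":0,"wz":0,"gripper":0}]'; python3 -c "
from h import *
st()
for n in('scene','top'): cv2.imwrite(f'pics/v_{n}.png',r.get_image(n))
im=cv2.imread('pics/v_scene.png'); cv2.imwrite('pics/v1.png',cv2.resize(im[170:290,190:350],(768,576),interpolation=cv2.INTER_CUBIC))
"; python3 jt.py v
```

```text
clock: 18.07
tool_pos: [609.5, -237.3, 175.1]
orientation: [-0.707, 0.707, 0.005, -0.003]
contact_force: [0.5, -0.8, 0.2]
width: 0.1
t 18.07 tcp [ 609.5 -237.3  175.1] w 0.1 F [ 0.5 -0.8  0.2] q [-0.12  0.48  0.02 -0.   -1.12  0.12]
rot err (tool) [ 0.0115  0.0025 -0.0008]
scene [(np.float64(50.7), np.float64(159.7), 9)]
top [(np.float64(-49.7), np.float64(158.7), 2)]
```

View pics/v1.png

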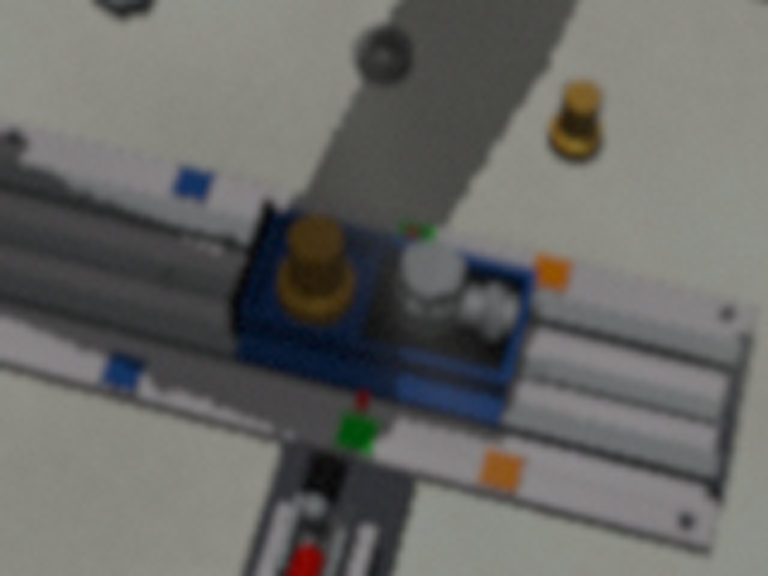

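View pics/v_top.png

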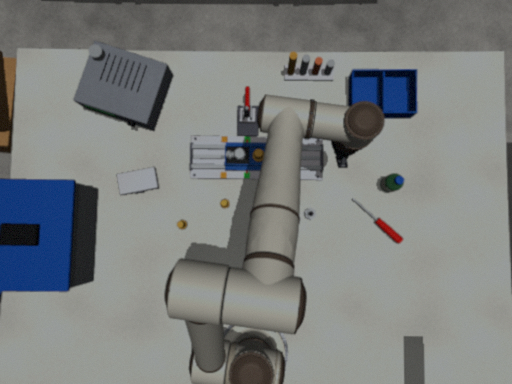

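The red pointers at (362,400) and (413,232) line up with the green marks. The housing, flange at (315,290), stands upright in its compartment, and everything else is where it was. One numeric check of the housing, then I'll hand in.

```bash
python3 - <<'E'
from h import *
im=cv2.imread('pics/v_scene.png')
b=[(c,a) for c,a in blobs(im,lambda h,s,v:(h>8)&(h<26)&(s>100),30) if abs(c[0]-256)<12 and abs(c[1]-227)<15]
print(b)
c=b[0][0]
f=least_squares(lambda p:sil('scene',*p,z0=38)[0]-c,[614,-10],diff_step=.005)
print(f.x, sil('scene',*f.x,z0=38)[1],'bay expected [614.5,-10.7]')
print(r.sign_off())
E
```

```text
[(array([255.27, 226.28]), np.int32(259))]
[616.03551048 -11.10659787] 323.484375 bay expected [614.5,-10.7]
the job is handed in; nothing more can be done
None
```

The job is done and handed in. The brass housing stands upright in the carrier's empty compartment, and the carrier rests in the green station's detent. It took about 18 s of the 54 s allowed. `sign_off` reports no verdict, so these are my own measurements:

- **Housing:** I took the largest of the three brass parts, gripped it by the barrel, set it down on the compartment floor and let go while the carrier was still in the loading detent (joint about 0.035). At the end it measured about 2 mm from the compartment centre, against a limit of 18 mm. The last picture shows it upright.
- **Carrier:** I pushed it on the rubber bumper with the fingers shut, slowing near the end, until the detent drew it in. The pointer reads 0.1597 in the scene camera and 0.1587 in the top camera, inside 0.156 to 0.164. The top camera's value comes from only 2 pixels, so it is the less certain one.
- **Everything else:** The fingers are backed off and clear. By eye in the last pictures, the other things on the bench are where they were, although the arm hid part of the top view.

No check failed. The only disagreement was that 1 mm between the cameras, within the stated 2 mm calibration error.

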